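# Probe the gasket seam of the reagent tray

## Robot

A 6-joint arm with a two-finger parallel gripper is mounted at the origin on the work surface. World frame = base frame: x ahead of the robot, y to its left, z up, the work surface at z = 0. Lengths are in m, angles in degrees, forces in N, time in s.
With the tool pointing down it reaches from about 0.4 to 0.825 m from the base axis. Payload 7 kg.
Tool frame: the origin (TCP) lies at the very end of the fingers, on their centre line; the grasp point (between the pads) lies 19 mm behind it (hold_point_z is the distance from the TCP to the grasp point, in m); x points along the fingers, y is the direction in which the jaws open and shut, and the axes are right-handed (so a half turn about x gives the same grasp; the last joint's range is limited). The gripper opens to 88 mm and grips with 3 to 60 N. Pads are 19 mm wide; open, the fingers measure 130 mm over their backs; the gripper's body (78 mm by 193 mm) begins 47 mm behind the grasp point.
Start: joints at [83.371, 20.546, 0.682, 0, -70.136, -16.507], TCP at [0.265, 0.621, 0.227] pointing down, gripper open.
Joint ranges: [-176.03, 176.03], [-82.01, 121.73], [-58.28, 71.71], [-173.87, 95.51], [-174.79, -0.11], [-173.66, 173.66]. Speed limits (degrees/s): [136.94, 136.94, 172.46, 180, 180, 180].

## Interface

Orientations are given as [roll, pitch, yaw] about the fixed x, y, z axes, in that order (R = Rz(yaw) Ry(pitch) Rx(roll)).
In Python, from plant import * gives the robot as it stands.
- The arm moves only by the shell command python3 -m crank 'ROWS'. ROWS is a JSON object of lists of equal length, an entry for each row: "delta_pos": the shift along the tool's x, y, z in m, a list of three; "turn": the turn, a rotation vector about the tool's x, y, z in degrees, a list of three; "grip": the opening, from 0 (shut) to 1 (fully open). A call has 1 to 12 rows; each row is the pose to reach, as a shift and turn from the pose commanded when the call began, along the tool's axes at that moment; what a row does not reach only later rows make up. A row lasts 1/12 s, in which the tool goes at most 41.7 mm and 7.16 degrees, less where a joint would pass 70% of its speed; a pose out of reach is approached as far as the arm can. A call with a gripper value outside its range is refused whole. The fingers move at their own pace and stop on an object; the grip force is fixed at half the most. Time passes only in rows, so rows that repeat a pose let the fingers close. It gives the time, the measured TCP pose, the force and the opening at its end, in the units of the state.
- get_obs(): the state, without advancing time (a new reading comes with each control period).
- snapshot(name): name is "scene" or "top"; returns a dict with "pixels" (384x512x3 uint8, blue, green, red), "range_z" (384x512 float32, m along the optical axis (not along the pixel's ray), 0 where there is no reading), "camera_matrix" (3x3 intrinsics, pixels), "eye" and "rotation" of the camera in the world. Camera axes: x right, y up, looking along -z (the intrinsics and any distortion apply to the point x, -y, -z); pixel columns grow to the right and rows downward; lengths in m; the calibration is good to about 2 mm. A picture is of the moment at which its call begins.
- close_job(): hands the job in, once; it reports no verdict.
The state is a dict: "clock": time; "joint_pos": joint angles; "qvel": joint speeds; "tau": joint torques, N m; "tool_pos": TCP position; "orientation": TCP orientation; "force": force on the tool from outside, world axes, zero at the start; "moment": the same for the moment, N m; "opening": finger opening in m.
Only numpy, scipy, OpenCV 4.12 (cv2) and the standard library are available. Lean on these libraries where they do the work, as an engineer would, in place of code of your own. Each camera call takes 0.05 s, during which the arm holds its last target. There are 200 camera calls.

## Task

Slide the blue guard on the white jig fully home against its black end stop to uncover the seam, then take the probe pen from its stand, lower its tip into the seam at the green-dot end and run it slowly and gently (about 4 cm per second) along the whole seam to the red-dot end, keeping the tip down in the groove all the way and lifting it well clear only there. Then put the pen back upright, fully down in its stand, and leave the guard open. Leave the bottle, tube rack, tip box and microscope alone.

Things in the scene. Friction and masses are not known exactly. Their poses are not given: they have to be found in the camera images.
- plate: White jig plate fixed to the bench, 160 (x) x 300 (y) x 30 mm high, origin at the centre of its underside. In its top is a dark J-shaped seam: a groove 14 mm wide, 10 mm deep (floor 20 mm above the bench), straight between the ends and corners given as seam0, 3, 6, 8. Green and red dots (16 mm) on the top mark its ends. Steel rails 36 mm high run along its x edges; black stop at its +y end.
- guard (a joint): Blue guard slab on the plate's rails, 156 (x) x 75 (y) x 10 mm, top 46 mm above the bench, sliding along the plate's +y. 0 to 0.05 at the start, lying over the seam; 0.165 = against the black end stop, clear of the seam. Its centre is at plate y = -0.060 + value (m), x = 0. It stays where it is left; about 3 N moves it.
- guard_grip (a point): Top centre of the aluminium fin in the middle of the blue guard: 60 mm along plate x, 14 mm thick along plate y, 40 mm tall (46 to 86 mm above the bench).
- pen: Probe pen, 160 mm long, about 100 g, standing upright in its stand with the tip down. Origin at the middle of the tip's end, z along the pen to its top. Tip 6 mm in diameter over the first 25 mm, a cone up to 50 mm, then a round handle 22 mm in diameter (black to 95 mm, orange from 95 to 160 mm).
- stand: Grey pen stand fixed to the bench, 70 x 70 x 80 mm high; origin at the centre of its underside. One round well in the middle of its top, 26 mm wide, 70 mm deep (floor 10 mm above the bench). The seated pen's tip is on that floor and its top 170 mm above the bench.
- bottle: Bystander: amber bottle, 68 mm in diameter, 220 mm tall, loose; origin at the centre of its underside.
- rack: Bystander: blue tube rack with purple-capped tubes, 100 x 70 mm, 103 mm tall, loose; origin at the centre of its underside.
- tip_box: Bystander: clear box with a blue lid, 88 x 123 x 64 mm, loose; origin at the centre of its underside.
- microscope: Bystander: white microscope fixed to the bench, foot 220 (x) x 150 (y) mm, up to 365 mm tall; origin at the centre of its underside; eyepieces towards its -x.
- seam0 (a point): Point 0 of 0-8 along the seam's centre line, on its floor: the green-dot end, plate x, y (-50, 15) mm; the groove ends 7 mm beyond, the dot's centre is 19 mm beyond.
- seam1 (a point): Point 1 of 0-8 along the seam's centre line, on its floor.
- seam2 (a point): Point 2 of 0-8 along the seam's centre line, on its floor.
- seam3 (a point): Point 3 of 0-8 along the seam's centre line, on its floor: the first corner, plate (-50, -115) mm.
- seam4 (a point): Point 4 of 0-8 along the seam's centre line, on its floor.
- seam5 (a point): Point 5 of 0-8 along the seam's centre line, on its floor.
- seam6 (a point): Point 6 of 0-8 along the seam's centre line, on its floor: the second corner, plate (50, -115) mm.
- seam7 (a point): Point 7 of 0-8 along the seam's centre line, on its floor.
- seam8 (a point): Point 8 of 0-8 along the seam's centre line, on its floor: the red-dot end, plate (50, -55) mm; the groove ends 7 mm beyond, the dot's centre is 19 mm beyond.
Things that resemble listed ones, but are neither listed nor needed, are in the scene too. What is meant by the pen is not grey, and is the larger of those in its own colour.

How it is judged (in metres and radians):
On the way, in this order (a step that is already met when the one before it is completed fails the run):
1. guard pushed fully home against its stop (value of joint guard above 0.16 m), for 0.2 s.
2. pen tip down inside the seam at the green-dot end (within 11 mm of it sideways, at least 1 mm below the plate's top), guard still open (horizontal distance between pen and seam0 below 0.011 m and z of pen in the frame of plate below 0.029 m and value of joint guard above 0.155 m), for 0.05 s.
3. pen tip down inside the seam at point 1 of the seam (within 11 mm of it sideways, at least 1 mm below the plate's top), guard still open (horizontal distance between pen and seam1 below 0.011 m and z of pen in the frame of plate below 0.029 m and value of joint guard above 0.155 m), for 0.05 s.
4. pen tip down inside the seam at point 2 of the seam (within 11 mm of it sideways, at least 1 mm below the plate's top), guard still open (horizontal distance between pen and seam2 below 0.011 m and z of pen in the frame of plate below 0.029 m and value of joint guard above 0.155 m), for 0.05 s.
5. pen tip down inside the seam at point 3 of the seam (within 11 mm of it sideways, at least 1 mm below the plate's top), guard still open (horizontal distance between pen and seam3 below 0.011 m and z of pen in the frame of plate below 0.029 m and value of joint guard above 0.155 m), for 0.05 s.
6. pen tip down inside the seam at point 4 of the seam (within 11 mm of it sideways, at least 1 mm below the plate's top), guard still open (horizontal distance between pen and seam4 below 0.011 m and z of pen in the frame of plate below 0.029 m and value of joint guard above 0.155 m), for 0.05 s.
7. pen tip down inside the seam at point 5 of the seam (within 11 mm of it sideways, at least 1 mm below the plate's top), guard still open (horizontal distance between pen and seam5 below 0.011 m and z of pen in the frame of plate below 0.029 m and value of joint guard above 0.155 m), for 0.05 s.
8. pen tip down inside the seam at point 6 of the seam (within 11 mm of it sideways, at least 1 mm below the plate's top), guard still open (horizontal distance between pen and seam6 below 0.011 m and z of pen in the frame of plate below 0.029 m and value of joint guard above 0.155 m), for 0.05 s.
9. pen tip down inside the seam at point 7 of the seam (within 11 mm of it sideways, at least 1 mm below the plate's top), guard still open (horizontal distance between pen and seam7 below 0.011 m and z of pen in the frame of plate below 0.029 m and value of joint guard above 0.155 m), for 0.05 s.
10. pen tip down inside the seam at the red-dot end (within 11 mm of it sideways, at least 1 mm below the plate's top), guard still open (horizontal distance between pen and seam8 below 0.011 m and z of pen in the frame of plate below 0.029 m and value of joint guard above 0.155 m), for 0.05 s.
At the end, for the whole second after the job is handed in: The pen stands in its stand: tip within 10 mm sideways of the well's axis and less than 16 mm above the bench, within 0.15 rad of upright, at rest; the guard within 5 mm of its stop (joint above 0.160) (horizontal distance between pen and stand below 0.01 m and z of pen in the frame of stand below 0.016 m and angle between pen's own z axis and vertical below 0.15 rad and linear speed of pen below 0.02 m/s and value of joint guard above 0.16 m); the robot touches nothing.
It fails at once if the bottle, tube rack or tip box is shifted by more than 15 mm or tipped (distance of any of bottle, rack, tip_box from where it was at the start of the episode above 0.015 m or angle between any of bottle, rack, tip_box's own z axis and vertical above 0.2 rad).
It fails at once if the microscope is struck or leaned on (over 4 N) (contact force between microscope and the arm above 4 N or contact force between microscope and the fingers above 4 N or contact force between microscope and pen above 4 N).
It fails at once if the pen is pressed on the jig with more than 25 N (contact force between pen and plate above 25 N).
It fails at once if the pen moves faster than 0.12 m/s with its tip in the seam (x of pen in the frame of plate between -0.06 and 0.06 m and y of pen in the frame of plate between -0.125 and 0.025 m and z of pen in the frame of plate below 0.029 m and linear speed of pen above 0.12 m/s).
It fails at once if the pen's tip hovers 5 to 15 mm above the plate's top over the middle of the seam: lifted out on the way, or brought in away from the ends (x of pen in the frame of plate between -0.06 and 0.06 m and y of pen in the frame of plate between -0.125 and 0.025 m and z of pen in the frame of plate between 0.035 and 0.045 m and (y of pen in the frame of plate below -0.085 m or (x of pen in the frame of plate below 0.03 m and y of pen in the frame of plate below -0.015 m))).
It also fails if it takes over 72 s, if anything falls off the work surface, if the arm or the gripper's body presses on something with over 40 N, if the wrist force passes 120 N, or if a joint passes its speed limit or range.

## Working session

There is one attempt and no reset: what is moved stays moved. The work goes in short steps, Python scripts to look and compute and a shell command to move; the robot and the scene stay as the last step left them, time stands still between calls to the robot, and variables do not carry over. Pictures are saved under pics/ and viewed, about 8 in all and at most 12, crops included, and the job is handed in when it is done.

```bash
mkdir -p pics; ls; cat > h.py <<'E'
from plant import *
import numpy as np, cv2
from scipy.spatial.transform import Rotation as R
def snap(n):
    s=snapshot(n); np.savez(''+n+'.npz',**{k:s[k] for k in('pixels','range_z','camera_matrix','eye','rotation')},dist=np.array(s.get('distortion',s.get('dist',[])) ,dtype=float)); return s
def world(s,u,v,z=None,d=None):
    K=s['camera_matrix'];r=np.array([(u-K[0,2])/K[0,0],-(v-K[1,2])/K[1,1],-1.])
    rw=np.array(s['rotation'])@r;e=np.array(s['eye'])
    if z is not None: return e+rw*(z-e[2])/rw[2]
    if d is None: d=s['range_z'][int(round(v)),int(round(u))]
    return e+rw*d
E
python3 - <<'E'
from h import *
o=get_obs();print(o)
for n in('scene','top'):
    s=snap(n);print(n,list(s.keys()),s['camera_matrix'],s['eye'],s['rotation'],[ (k,s[k]) for k in s if 'dist' in k])
    cv2.imwrite(f'pics/{n}0.png',cv2.resize(s['pixels'],(800,600),interpolation=cv2.INTER_CUBIC))
E
```

```text
pics
{'clock': 0.0, 'joint_pos': array([ 8.33703627e+01,  2.05929694e+01,  6.33371708e-01, -2.16909940e-02,
       -7.01379349e+01, -1.65057862e+01]), 'qvel': array([ 0.01829954,  0.11936929,  0.07838609, -0.03883324,  0.00658548,
        0.04476044]), 'tau': array([-2.69040044e-05, -5.82719100e+01,  2.93063825e+01,  6.99740812e+00,
        6.98815507e-03, -1.63716059e-04]), 'tool_pos': array([0.26504402, 0.62023152, 0.2255974 ]), 'orientation': array([  94.69891406,   89.90035796, -108.44389653]), 'force': array([ 0.14441027, -0.57392518,  0.13907243]), 'moment': array([-0.03488293,  0.03933082,  0.01270915]), 'opening': 0.08746218783524892}
scene ['pixels', 'range_z', 'camera_matrix', 'eye', 'rotation'] [[449.52775749   0.         257.90974452]
 [  0.         449.52775749 187.42658312]
 [  0.           0.           1.        ]] [ 0.94949843 -0.45512622  0.88012126] [39.00370566  0.85292717 34.11004994] []
top ['pixels', 'range_z', 'camera_matrix', 'eye', 'rotation'] [[423.16416918   0.         259.98344522]
 [  0.         423.16416918 191.22885268]
 [  0.           0.           1.        ]] [0.4247855  0.09230512 1.25321083] [  8.07483979  -1.57719447 -89.259897  ] []
```

```bash
sed -i "s/rw=np.array(s\['rotation'\])@r/rw=R.from_euler('xyz',s['rotation'],degrees=True).apply(r)/" h.py
```

```text
(no output)
```

View pics/scene0.png

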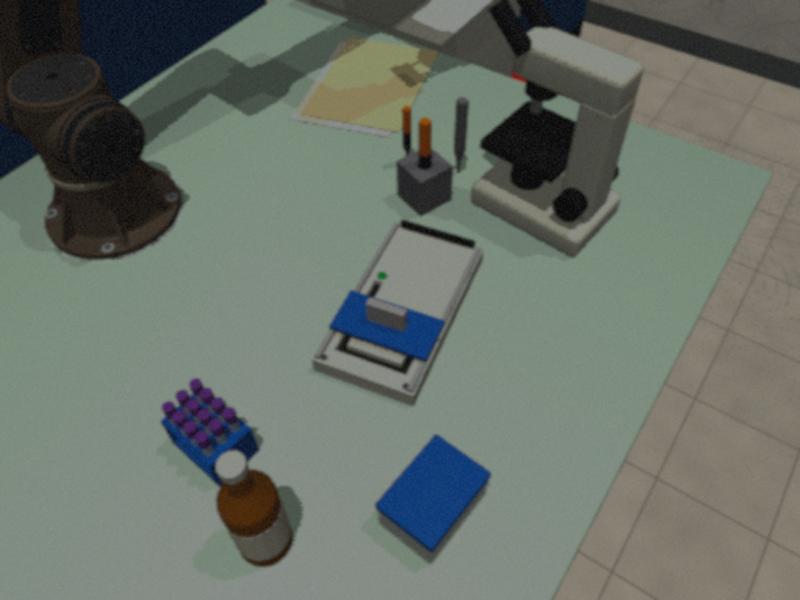

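View pics/top0.png

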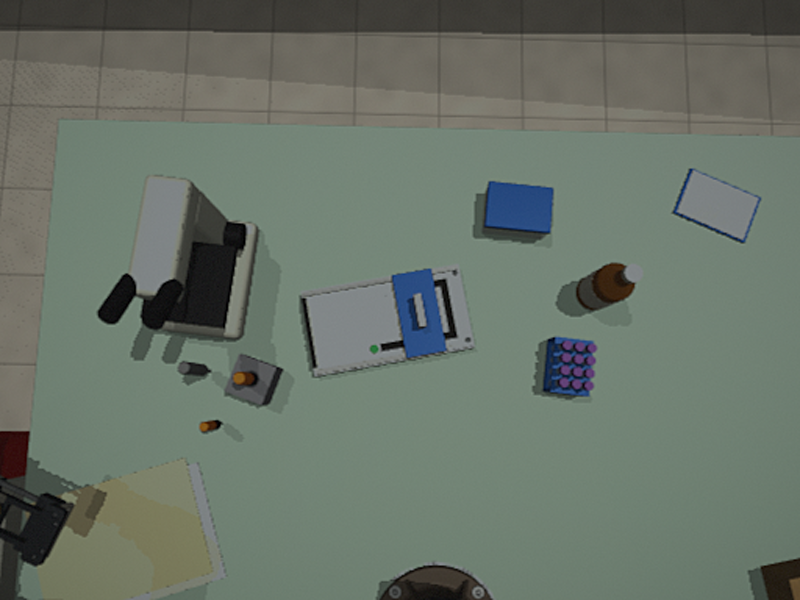

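Candidates for the pen (top view): orange one in the stand (244,379), small orange one on the bench (208,425), grey one (190,368). By the description I choose the one in the stand. The plate spans about (300–475, 265–377), with the green dot at (374,349). Next is a close crop.

```bash
python3 - <<'E'
import numpy as np,cv2
a=np.load('top.npz')['pixels'];b=np.load('scene.npz')['pixels']
c=cv2.resize(a[165:245,185:310],None,fx=6,fy=6,interpolation=cv2.INTER_CUBIC)[:, :750]
cv2.imwrite('pics/c1.png',cv2.convertScaleAbs(c,alpha=1.4))
d=np.hstack([cv2.resize(a[215:285,110:190],None,fx=5,fy=5,interpolation=cv2.INTER_CUBIC)[:350],cv2.resize(b[60:130,250:310],None,fx=5,fy=5,interpolation=cv2.INTER_CUBIC)])
cv2.imwrite('pics/c2.png',cv2.convertScaleAbs(d,alpha=1.4))
E
```

```text
(no output)
```

View pics/c1.png

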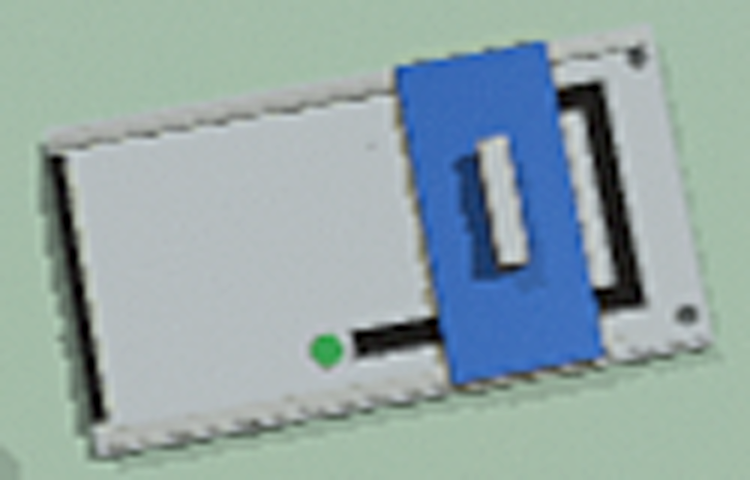

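View pics/c2.png

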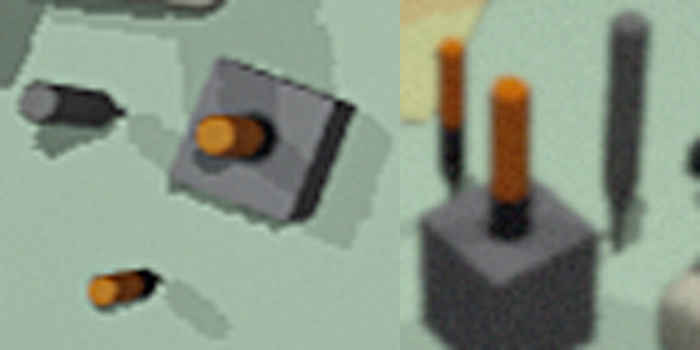

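```bash
python3 - <<'E'
from h import *
from scipy.optimize import least_squares
s=dict(np.load('top.npz')); b=dict(np.load('scene.npz'))
f=lambda c,o,k:((c[0]+.5)/k-.5+o[0],(c[1]+.5)/k-.5+o[1])
w=lambda c,z:world(s,*f(c,(185,165),6),z=z)[:2]
L=[((326,350),(-50,34),.03),((645,302),(-57,-122),.03),((601,82),(57,-122),.03),((353,343),(-50,22),.03),((652,25),(80,-150),.036),((712,345),(-80,-150),.036),((45,132),(80,150),.036),((95,455),(-80,150),.036)]
W=np.array([w(c,z) for c,_,z in L]);P=np.array([p for _,p,_ in L])/1000
def tf(p,q):
    c,sn=np.cos(p[2]),np.sin(p[2]);return q@np.array([[c,sn],[-sn,c]])+p[:2]
r=least_squares(lambda p:(tf(p,P)-W).ravel(),[.55,.1,0],loss='soft_l1',f_scale=.002)
print('plate',r.x,np.degrees(r.x[2]));print(((tf(r.x,P)-W)*1000).round(1))
fin=[w(c,.086) for c in((478,140),(505,135),(527,262),(500,268))];m=np.mean(fin,0);print('fin',m)
g=m-r.x[:2];th=r.x[2];print('fin in plate',g@[np.cos(th),np.sin(th)],g@[-np.sin(th),np.cos(th)])
v=lambda c,z:world(s,*f(c,(110,215),5),z=z)[:2]
print('pentop',v((214,134),.17));st=np.array([v(c,.08) for c in((222,60),(355,103),(290,222),(170,187))]);print('stand',st.mean(0),st)
# scene cam cross-check: pixels of 800 image
sc=lambda u,v,z:world(b,u/1.5625,v/1.5625,z=z)[:2]
print('scene: dot',sc(382,276,.03),'exp',tf(r.x,np.array([-.05,.034])),'fin',sc(387,308,.086))
h=lambda c:world(b,*f((c[0]-400,c[1]),(250,60),5),z=.17)[:2]
print('pentop scene',h((510,88)))
e=lambda c:world(b,*f((c[0]-400,c[1]),(250,60),5),z=.08)[:2]
print('stand scene corners',e((422,223)),e((500,283)),e((597,232)))
# depth check
K=s['range_z'];print('depth z: bench',world(s,300,300)[2],'plate',world(s,*f((250,250),(185,165),6)),'guard',world(s,*f((430,150),(185,165),6))[2],'pen',world(s,*f((214,134),(110,215),5)))
E
```

```text
plate [0.56043781 0.09666582 0.19196586] 10.998833807177432
[[-0.6  0. ]
 [-3.2 -0.7]
 [ 1.1 -0.8]
 [-1.8  1.1]
 [ 1.4  0.5]
 [ 0.4 -0.9]
 [ 2.1  1.2]
 [-0.3 -0.3]]
fin [0.57196271 0.03884016]
fin in plate 0.0002806944019280392 -0.058962291869385196
pentop [0.44632814 0.33464263]
stand [0.44371515 0.32989783] [[0.48857521 0.35236346]
 [0.46606511 0.27865807]
 [0.40109977 0.31135995]
 [0.41912052 0.37720983]]
scene: dot [0.50569832 0.118065  ] exp [0.50486943 0.12050183] fin [0.57554707 0.03512364]
pentop scene [0.44552312 0.33200137]
stand scene corners [0.40552756 0.30797714] [0.46683639 0.29100925] [0.48827089 0.35322279]
depth z: bench -0.0015649673474111836 plate [0.55314146 0.15812251 0.03034743] guard 0.04431037405991023 pen [0.44630727 0.33440791 0.17104913]
```

```bash
python3 - <<'E'
from h import *
s=dict(np.load('top.npz'))
f=lambda c,o,k:((c[0]+.5)/k-.5+o[0],(c[1]+.5)/k-.5+o[1])
for n,c in dict(greytop=(38,100),greybase=(122,112),smalltop=(105,290),smallbase=(155,275)).items(): print(n,world(s,*f(c,(110,215),5)))
for n,p in dict(eye1=(112,308),eye2=(155,312),eyeb=(180,290),head=(165,190),stage=(235,255),stagelo=(200,335),foot=(240,330)).items(): print(n,world(s,p[0]/1.5625,p[1]/1.5625))
Rm=R.from_euler('xyz',get_obs()['orientation'],degrees=True).as_matrix();print(Rm.round(3))
print('jaw yaw',np.degrees(np.arctan2(Rm[1,1],Rm[0,1])))
E
```

```text
greytop [0.46246816 0.42631793 0.16175183]
greybase [ 0.46177768  0.42693863 -0.00079943]
smalltop [0.36596276 0.39682833 0.12612158]
smallbase [0.36826204 0.40256368 0.00043414]
eye1 [0.53228182 0.46379129 0.36338901]
eye2 [0.52763108 0.40582113 0.36497201]
eyeb [0.56642949 0.39231842 0.30871682]
head [0.71185925 0.42064874 0.31547552]
stage [0.6541787  0.35726226 0.13746429]
stagelo [0.52524591 0.43953833 0.02930306]
foot [0.53573676 0.36719575 0.02784182]
[[-0.    -0.393 -0.92 ]
 [-0.001 -0.92   0.393]
 [-1.     0.001 -0.   ]]
jaw yaw -113.1438124692968
```

```bash
cat > plan.py <<'E'
# plan(cmd pose, targets): cmd=(x,y,z,jaw yaw deg), tool x down; prints tool-frame shift (m) and turn about tool x (deg)
import numpy as np
def plan(c,*T):
    a=np.radians(c[3]);y=np.array([np.cos(a),np.sin(a)]);z=np.array([y[1],-y[0]])
    for t in T:
        d=np.subtract(t[:2],c[:2]);print([round(float(v),4) for v in(c[2]-t[2],d@y,d@z)],round(-(t[3]-c[3]),2))
E
python3 -c "
from plan import *
plan((.265,.621,.227,-113.136),(.28,.38,.26,-113.136),(.28,.38,.26,-79))
plan((.28,.38,.26,-79),(.45,.06,.24,-79),(.572,.0388,.2,-79),(.572,.0388,.058,-79))"
```

```text
[-0.033, 0.2157, -0.1085] -0.0
[-0.033, 0.2157, -0.1085] -34.14
[0.02, 0.3466, -0.1058] 0
[0.06, 0.3906, -0.2215] 0
[0.202, 0.3906, -0.2215] 0
```

```bash
python3 -m crank '{"delta_pos":[[-0.005,0.03,-0.015],[-0.01,0.06,-0.03],[-0.015,0.09,-0.045],[-0.02,0.12,-0.06],[-0.025,0.15,-0.075],[-0.033,0.18,-0.09],[-0.033,0.2157,-0.1085],[-0.033,0.2157,-0.1085],[-0.033,0.2157,-0.1085]],"turn":[[-4,0,0],[-8,0,0],[-13,0,0],[-18,0,0],[-23,0,0],[-28,0,0],[-32,0,0],[-34.136,0,0],[-34.136,0,0]],"grip":[1,1,1,1,1,1,1,1,1]}'
```

```text
clock: 0.85
tool_pos: [0.2803, 0.378, 0.2603]
orientation: [-107.4, 89.9, 83.7]
force: [-0.4, 0.3, 0.6]
opening: 0.0876
```

```bash
python3 -m crank '{"delta_pos":[[0.005,0.035,-0.01],[0.01,0.07,-0.02],[0.01,0.105,-0.03],[0.015,0.14,-0.04],[0.015,0.175,-0.05],[0.02,0.21,-0.06],[0.02,0.245,-0.075],[0.02,0.28,-0.09],[0.02,0.315,-0.11],[0.02,0.345,-0.14],[0.03,0.37,-0.165],[0.04,0.385,-0.19]],"turn":[[0,0,0],[0,0,0],[0,0,0],[0,0,0],[0,0,0],[0,0,0],[0,0,0],[0,0,0],[0,0,0],[0,0,0],[0,0,0],[0,0,0]],"grip":[1,1,1,1,1,1,1,1,1,1,1,1]}'; python3 -c "
from plan import *
import numpy as np
a=np.radians(-79)
# new command pose
y=np.array([np.cos(a),np.sin(a)]);z=np.array([y[1],-y[0]]);p=np.array([.28,.38])+.385*y-.19*z;print(p)
plan((p[0],p[1],.22,-79),(.572,.0388,.2,-79),(.572,.0388,.058,-79))"
```

```text
clock: 1.85
tool_pos: [0.5426, 0.0361, 0.2191]
orientation: [165.4, 90.0, -3.7]
force: [0.3, 0.4, 0.4]
opening: 0.0881
[0.53997063 0.03832724]
[0.02, 0.0056, -0.0315] 0
[0.162, 0.0056, -0.0315] 0
```

```bash
python3 -m crank '{"delta_pos":[[0.01,0.0056,-0.0315],[0.03,0.0056,-0.0315],[0.06,0.0056,-0.0315],[0.09,0.0056,-0.0315],[0.12,0.0056,-0.0315],[0.12,0.0056,-0.0315],[0.12,0.0056,-0.0315],[0.12,0.0056,-0.0315]],"turn":[[0,0,0],[0,0,0],[0,0,0],[0,0,0],[0,0,0],[0,0,0],[0,0,0],[0,0,0]],"grip":[1,1,1,1,1,1,1,1]}'; python3 - <<'E'
from h import *
for i in range(3): print(get_obs()['tool_pos'])
s=snap('scene');cv2.imwrite('pics/s1.png',cv2.convertScaleAbs(cv2.resize(s['pixels'][110:270,170:350],None,fx=3.7,fy=3.7,interpolation=cv2.INTER_CUBIC),alpha=1.4))
print(get_obs()['tool_pos'])
E
```

```text
clock: 2.52
tool_pos: [0.5734, 0.039, 0.1007]
orientation: [154.8, 89.9, -14.2]
force: [-0.0, -0.0, 0.8]
opening: 0.0874
[0.57343752 0.03903127 0.1007069 ]
[0.57343752 0.03903127 0.1007069 ]
[0.57343752 0.03903127 0.1007069 ]
[0.57375526 0.03916716 0.10138517]
```

View pics/s1.png

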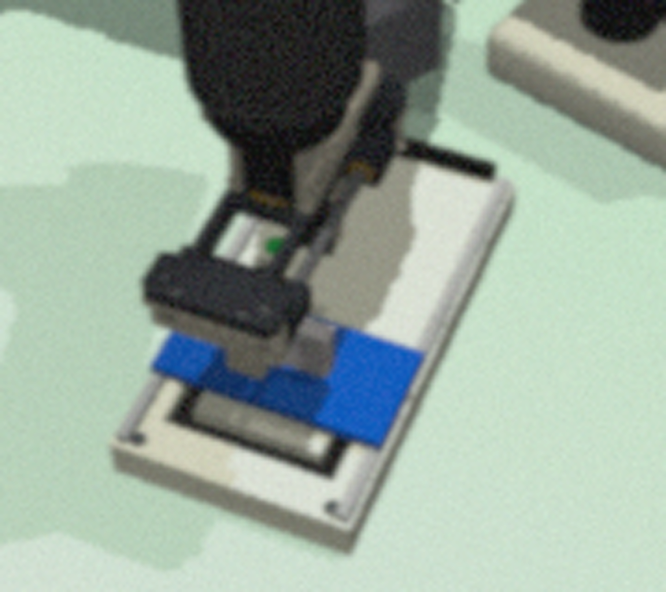

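Front finger tip at crop pixel about (250,375); right end of the fin at (318,345). I'll check the projections numerically.

```bash
python3 - <<'E'
from h import *
s=dict(np.load('scene.npz'));K=s['camera_matrix'];M=R.from_euler('xyz',s['rotation'],degrees=True)
def pr(p):
    q=M.inv().apply(np.array(p)-s['eye']);u=K[0,0]*q[0]/-q[2]+K[0,2];v=K[1,1]*q[1]/q[2]+K[1,2];return ((u-170)*3.7).round(),((v-110)*3.7).round()
print('TCP',pr((.5735,.039,.101)),'front finger',pr((.5735+.191*.05,.039-.98*.05,.101)),'fin right top',pr((.572+.0294,.0388+.0057,.086)),'fin left',pr((.572-.0294,.0388-.0057,.086)))
E
```

```text
TCP (np.float64(288.0), np.float64(301.0)) front finger (np.float64(253.0), np.float64(363.0)) fin right top (np.float64(332.0), np.float64(331.0)) fin left (np.float64(241.0), np.float64(301.0))
```

```bash
python3 -m crank '{"delta_pos":[[0.02,0,0],[0.04,0,0],[0.042,0,0],[0.042,0,0],[0.042,0,0],[0.042,0,0],[0.042,0,0],[0.042,0,0],[0.042,0,0],[0.042,0,0]],"turn":[[0,0,0],[0,0,0],[0,0,0],[0,0,0],[0,0,0],[0,0,0],[0,0,0],[0,0,0],[0,0,0],[0,0,0]],"grip":[1,1,1,0,0,0,0,0,0,0]}'
```

```text
clock: 3.4
tool_pos: [0.5724, 0.0386, 0.0579]
orientation: [-172.4, 90.0, 18.6]
force: [0.2, -0.0, -0.0]
opening: 0.0465
```

```bash
python3 -m crank '{"delta_pos":[[0,0,0],[0,0,0],[0,0,0],[0,0,0],[0,0,0],[0,0,0],[0,-0.005,0],[0,-0.017,0],[0,-0.032,0],[0,-0.047,0],[0,-0.062,0],[0,-0.077,0]],"turn":[[0,0,0],[0,0,0],[0,0,0],[0,0,0],[0,0,0],[0,0,0],[0,0,0],[0,0,0],[0,0,0],[0,0,0],[0,0,0],[0,0,0]],"grip":[0,0,0,0,0,0,0,0,0,0,0,0]}'
python3 -m crank '{"delta_pos":[[0,-0.015,0],[0,-0.03,0],[0,-0.045,0],[0,-0.056,0],[0,-0.065,0],[0,-0.071,0],[0,-0.075,0],[0,-0.078,0]],"turn":[[0,0,0],[0,0,0],[0,0,0],[0,0,0],[0,0,0],[0,0,0],[0,0,0],[0,0,0]],"grip":[0,0,0,0,0,0,0,0]}'
```

```text
clock: 4.4
tool_pos: [0.5572, 0.1148, 0.0575]
orientation: [55.7, 90.0, -113.3]
force: [1.7, -3.0, -1.2]
opening: 0.0138
clock: 5.07
tool_pos: [0.5422, 0.1907, 0.0575]
orientation: [23.4, 90.0, -145.6]
force: [-0.6, -2.6, 0.8]
opening: 0.0136
```

```bash
python3 -m crank '{"delta_pos":[[0,-0.002,0],[0,-0.004,0],[0,-0.006,0],[0,-0.007,0],[0,-0.008,0],[0,-0.009,0],[0,-0.009,0]],"turn":[[0,0,0],[0,0,0],[0,0,0],[0,0,0],[0,0,0],[0,0,0],[0,0,0]],"grip":[0,0,0,0,0,0,0]}'
```

```text
clock: 5.65
tool_pos: [0.5406, 0.1992, 0.0575]
orientation: [29.7, 90.0, -139.3]
force: [-4.3, -4.1, 3.4]
opening: 0.0138
```

```bash
python3 -m crank '{"delta_pos":[[0,-0.001,0],[0,-0.002,0],[0,-0.003,0],[0,-0.003,0],[0,-0.003,0]],"turn":[[0,0,0],[0,0,0],[0,0,0],[0,0,0],[0,0,0]],"grip":[0,0,0,0,0]}'
```

```text
clock: 6.07
tool_pos: [0.5405, 0.1993, 0.0575]
orientation: [64.6, 89.8, -104.4]
force: [4.4, -17.2, 2.6]
opening: 0.0141
```

```bash
python3 -m crank '{"delta_pos":[[0,0.003,0],[0,0.003,0],[0,0.003,0],[0,0.003,0],[0,0.003,0],[-0.02,0.003,0],[-0.05,0.003,0],[-0.09,0.003,0],[-0.13,0.003,0],[-0.17,0.003,0],[-0.2,0.003,0],[-0.2,0.003,0]],"turn":[[0,0,0],[0,0,0],[0,0,0],[0,0,0],[0,0,0],[0,0,0],[0,0,0],[0,0,0],[0,0,0],[0,0,0],[0,0,0],[0,0,0]],"grip":[0.55,0.55,0.55,0.55,0.55,0.55,0.55,0.55,0.55,0.55,0.55,0.55]}'; python3 -c "
from plan import *
plan((.5407,.1998,.258,-79),(.44,.24,.258,-60),(.4455,.333,.258,-60),(.4455,.333,.2,-60))"
```

```text
clock: 7.07
tool_pos: [0.5439, 0.2013, 0.2655]
orientation: [-162.3, 89.3, 28.8]
force: [1.1, 0.3, 0.3]
opening: 0.0484
[0.0, -0.0587, 0.0912] -19
[0.0, -0.1489, 0.068] -19
[0.058, -0.1489, 0.068] -19
```

```bash
python3 -m crank '{"delta_pos":[[0,-0.015,0.025],[0,-0.03,0.05],[0,-0.045,0.07],[0,-0.059,0.09],[0,-0.085,0.085],[0,-0.115,0.075],[0,-0.14,0.07],[0.02,-0.149,0.068],[0.05,-0.149,0.068],[0.058,-0.149,0.068],[0.058,-0.149,0.068],[0.058,-0.149,0.068]],"turn":[[-5,0,0],[-10,0,0],[-15,0,0],[-19,0,0],[-19,0,0],[-19,0,0],[-19,0,0],[-19,0,0],[-19,0,0],[-19,0,0],[-19,0,0],[-19,0,0]],"grip":[0.55,0.55,0.55,0.55,0.55,0.55,0.55,0.55,0.55,0.55,0.55,0.55]}'; python3 - <<'E'
from h import *
s=snap('scene');cv2.imwrite('pics/s2.png',cv2.convertScaleAbs(cv2.resize(s['pixels'][20:200,200:380],None,fx=3.3,fy=3.3,interpolation=cv2.INTER_CUBIC),alpha=1.4))
print(get_obs()['tool_pos'])
E
```

```text
clock: 8.07
tool_pos: [0.4459, 0.3327, 0.2001]
orientation: [75.1, 90.0, -74.9]
force: [0.1, -0.3, 0.5]
opening: 0.0482
[0.44634877 0.33308125 0.20095117]
```

View pics/s2.png

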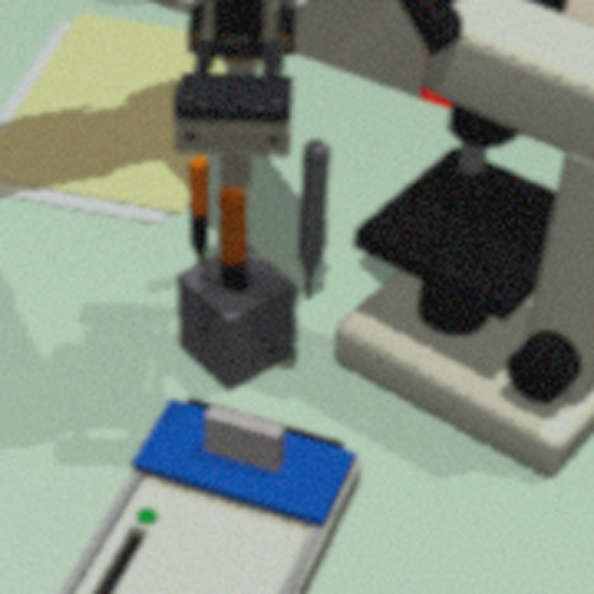

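Guard (blue) sits against the black stop. The front finger at crop (235,165) is in line with the pen top at (232,190). Now I descend and grip.

```bash
python3 -m crank '{"delta_pos":[[0.02,0,0],[0.045,0,0],[0.07,0,0],[0.084,0,0],[0.084,0,0],[0.084,0,0],[0.084,0,0],[0.084,0,0],[0.084,0,0],[0.084,0,0],[0.084,0,0],[0.084,0,0]],"turn":[[0,0,0],[0,0,0],[0,0,0],[0,0,0],[0,0,0],[0,0,0],[0,0,0],[0,0,0],[0,0,0],[0,0,0],[0,0,0],[0,0,0]],"grip":[0.55,0.55,0.55,0.55,0.55,0,0,0,0,0,0,0]}'
```

```text
clock: 9.12
tool_pos: [0.4463, 0.3334, 0.1166]
orientation: [-168.7, 89.9, 41.3]
force: [-0.8, 0.2, 5.7]
opening: 0.0213
```

```bash
python3 -m crank '{"delta_pos":[[0,0,0],[0,0,0],[-0.005,0,0],[-0.015,0,0],[-0.025,0,0],[-0.037,0,0],[-0.05,0,0],[-0.065,0,0],[-0.08,0,0],[-0.1,0,0],[-0.12,0,0],[-0.12,0,0]],"turn":[[0,0,0],[0,0,0],[0,0,0],[0,0,0],[0,0,0],[0,0,0],[0,0,0],[0,0,0],[0,0,0],[0,0,0],[0,0,0],[0,0,0]],"grip":[0,0,0,0,0,0,0,0,0,0,0,0]}'
python3 -c "
from plan import *
import numpy as np
t=np.radians(11);o=np.array([.5605,.0963])
P=lambda x,y:o+[x*np.cos(t)-y*np.sin(t),x*np.sin(t)+y*np.cos(t)]
for q in ((-.05,.015),(-.05,-.115),(.05,-.115),(.05,-.055)): print(P(*q))
c=(.4455,.333,.236,-60);s=P(-.05,.015)
plan(c,(.45,.22,.236,-60),(*s,.236,-60),(*s,.166,-60))"
```

```text
clock: 10.12
tool_pos: [0.4469, 0.3336, 0.2406]
orientation: [-168.3, 89.7, 41.7]
force: [0.5, 1.2, 0.0]
opening: 0.0211
[0.50855651 0.10148396]
[ 0.53336168 -0.02612758]
[ 0.63152439 -0.00704668]
[0.62007585 0.05185095]
[0.0, 0.1001, 0.0526] 0
[0.0, 0.232, 0.0611] 0
[0.07, 0.232, 0.0611] 0
```

```bash
python3 -m crank '{"delta_pos":[[0,0.025,0.013],[0,0.05,0.026],[0,0.075,0.04],[0,0.1,0.05],[0,0.13,0.053],[0,0.16,0.055],[0,0.19,0.058],[0,0.215,0.06],[0.02,0.232,0.061],[0.04,0.232,0.061],[0.056,0.232,0.061],[0.056,0.232,0.061]],"turn":[[0,0,0],[0,0,0],[0,0,0],[0,0,0],[0,0,0],[0,0,0],[0,0,0],[0,0,0],[0,0,0],[0,0,0],[0,0,0],[0,0,0]],"grip":[0,0,0,0,0,0,0,0,0,0,0,0]}'; python3 - <<'E'
from h import *
s=snap('scene');t=snap('top')
a=cv2.resize(s['pixels'][100:260,190:320],None,fx=3.7,fy=3.7,interpolation=cv2.INTER_CUBIC)
cv2.imwrite('pics/s3.png',cv2.convertScaleAbs(a,alpha=1.4));print(get_obs()['tool_pos'],get_obs()['force'])
E
```

```text
clock: 11.12
tool_pos: [0.5065, 0.0998, 0.1766]
orientation: [-8.2, 89.6, -158.3]
force: [-1.1, -0.3, -1.8]
opening: 0.0209
[0.50854538 0.1009744  0.17984296] [ 0.13131514  0.15939656 -1.09529836]
```

View pics/s3.png

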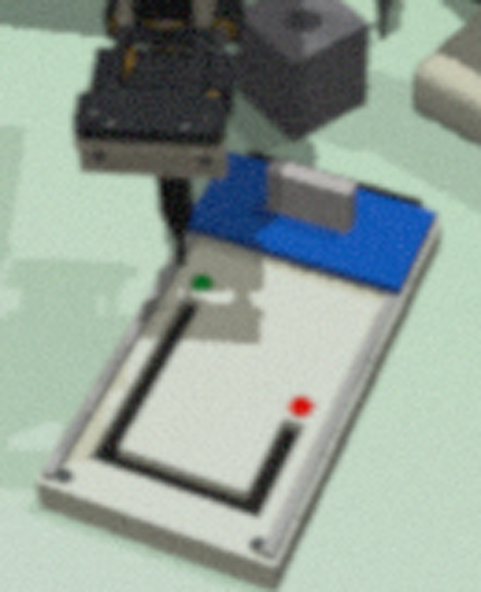

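```bash
python3 - <<'E'
from h import *
s=dict(np.load('scene.npz'));K=s['camera_matrix'];M=R.from_euler('xyz',s['rotation'],degrees=True)
def pr(p):
    q=M.inv().apply(np.array(p)-s['eye']);u=K[0,0]*q[0]/-q[2]+K[0,2];v=K[1,1]*q[1]/q[2]+K[1,2];return np.round(((u-190+.5)*3.7-.5,(v-100+.5)*3.7-.5),1)
th=np.radians(11);o=np.array([.5605,.0963])
P=lambda x,y,z:(*(o+[x*np.cos(th)-y*np.sin(th),x*np.sin(th)+y*np.cos(th)]),z)
for n,q in dict(green=(-.05,.034,.03),red=(.05,-.036,.03),c3=(-.057,-.122,.03),c6=(.057,-.122,.03),e8=(.05,-.048,.03),e0=(-.05,.022,.03),plo=(-.08,-.15,.03),plr=(.08,-.15,.03)).items(): print(n,pr(P(*q)))
T=(.5085,.101)
for z in(.073,.098,.123,.16): print('pen',z,pr((*T,z)))
# auto centroid of dots
f=s['pixels'].astype(int);B,G,Rr=f[...,0],f[...,1],f[...,2]
for n,m,reg in(('green',(G-Rr>35)&(G-B>20),0),('red',(Rr-G>60)&(Rr-B>60),0)):
    m=m.copy();w=np.zeros_like(m);w[160:225,235:280]=1;y,x=np.nonzero(m&w);c=(x.mean(),y.mean());print(n,len(x),np.round(((c[0]-190+.5)*3.7-.5,(c[1]-100+.5)*3.7-.5),1),world(s,*c,z=.03))
print('tip',world(s,(181+.5)/3.7-.5+190,(266+.5)/3.7-.5+100,z=.074))
for r in range(145,176,3): # dark pen columns
    x=np.arange(225,252);d=f[r,225:252].sum(1);k=d<d.min()+60;print(r,round((r-100+.5)*3.7),[int((a-190+.5)*3.7) for a in(x[k].min(),x[k].max())],end=' ')
E
```

```text
green [203.8 282.5]
red [302.7 406.2]
c3 [ 90.3 456.5]
c6 [259.9 516.5]
e8 [295.5 420.5]
e0 [196.4 295.1]
plo [ 36.3 479.5]
plr [277.3 566.6]
pen 0.073 [188.7 260.4]
pen 0.098 [186.9 234.4]
pen 0.123 [185.1 207.4]
pen 0.16 [182.3 165.5]
green 11 [201.2 282.6] [0.50349701 0.11911523 0.03      ]
red 19 [300.7 406.2] [0.6153752  0.06980152 0.03      ]
tip [0.50769419 0.09368373 0.074     ]
145 168 [131, 227] 148 179 [160, 186] 151 191 [164, 186] 154 202 [164, 190] 157 213 [168, 190] 160 224 [172, 186] 163 235 [175, 227] 166 246 [179, 183] 169 257 [179, 183] 172 268 [168, 183] 175 279 [197, 205]
```

The tip sits at crop (181,265), about 2 mm to the image left of where it was predicted. I shift it 2 mm and descend in stages.

```bash
python3 -m crank '{"delta_pos":[[0.01,0,-0.002],[0.02,0,-0.002],[0.03,0,-0.002],[0.035,0,-0.002],[0.038,0,-0.002],[0.041,0,-0.002],[0.0435,0,-0.002],[0.046,0,-0.002],[0.046,0,-0.002],[0.046,0,-0.002]],"turn":[[0,0,0],[0,0,0],[0,0,0],[0,0,0],[0,0,0],[0,0,0],[0,0,0],[0,0,0],[0,0,0],[0,0,0]],"grip":[0,0,0,0,0,0,0,0,0,0]}'; python3 - <<'E'
from h import *
s=snap('scene')
a=cv2.resize(s['pixels'][135:235,205:285],None,fx=6,fy=6,interpolation=cv2.INTER_CUBIC)
cv2.imwrite('pics/s4.png',cv2.convertScaleAbs(a,alpha=1.6));print(get_obs()['tool_pos'],get_obs()['force'])
E
```

```text
clock: 12.05
tool_pos: [0.5107, 0.1024, 0.1336]
orientation: [156.6, 90.0, 6.6]
force: [-0.3, -0.7, -2.0]
opening: 0.0211
[0.51077552 0.10244097 0.13376857] [ 0.21473895  0.15225949 -1.98238959]
```

View pics/s4.png

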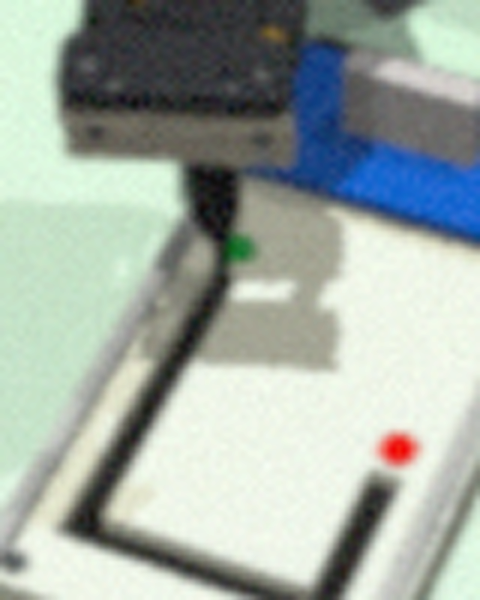

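```bash
python3 -m crank '{"delta_pos":[[0.001,0,0],[0.002,0,0],[0.003,0,0],[0.004,0,0],[0.004,0,0],[0.004,0,0]],"turn":[[0,0,0],[0,0,0],[0,0,0],[0,0,0],[0,0,0],[0,0,0]],"grip":[0,0,0,0,0,0]}'
```

```text
clock: 12.6
tool_pos: [0.5106, 0.1024, 0.1295]
orientation: [12.4, 90.0, -137.6]
force: [0.6, -0.4, -2.0]
opening: 0.0213
```

```bash
python3 -m crank '{"delta_pos":[[0,0.0019,0.0007],[0,0.0047,0.0016],[0,0.0076,0.0026],[0,0.0104,0.0036],[0,0.0132,0.0046],[0,0.0161,0.0055],[0,0.0189,0.0065],[0,0.0217,0.0075],[0,0.0246,0.0085],[0,0.0274,0.0094],[0,0.0303,0.0104],[0,0.0331,0.0114]],"turn":[[0,0,0],[0,0,0],[0,0,0],[0,0,0],[0,0,0],[0,0,0],[0,0,0],[0,0,0],[0,0,0],[0,0,0],[0,0,0],[0,0,0]],"grip":[0,0,0,0,0,0,0,0,0,0,0,0]}'
```

```text
clock: 13.6
tool_pos: [0.5174, 0.0677, 0.1296]
orientation: [-172.9, 90.0, 37.1]
force: [-0.4, 0.6, -1.5]
opening: 0.0214
```

```bash
python3 -m crank '{"delta_pos":[[0,0.0031,0.0011],[0,0.0063,0.0022],[0,0.0094,0.0032],[0,0.0126,0.0043],[0,0.0157,0.0054],[0,0.0189,0.0065],[0,0.022,0.0076],[0,0.0252,0.0087],[0,0.0283,0.0098],[0,0.0315,0.0109],[0,0.0347,0.0119],[0,0.0378,0.013]],"turn":[[0,0,0],[0,0,0],[0,0,0],[0,0,0],[0,0,0],[0,0,0],[0,0,0],[0,0,0],[0,0,0],[0,0,0],[0,0,0],[0,0,0]],"grip":[0,0,0,0,0,0,0,0,0,0,0,0]}'
python3 - <<'E'
from h import *
s=snap('scene')
a=cv2.resize(s['pixels'][150:250,200:280],None,fx=6,fy=6,interpolation=cv2.INTER_CUBIC)
cv2.imwrite('pics/s5.png',cv2.convertScaleAbs(a,alpha=1.8,beta=10));print(get_obs()['tool_pos'],get_obs()['force'])
E
```

```text
clock: 14.6
tool_pos: [0.525, 0.0285, 0.1296]
orientation: [-177.1, 90.0, 32.9]
force: [0.6, -0.6, -1.8]
opening: 0.0214
[0.5250226  0.02811443 0.12953154] [ 1.2886675  -0.40341111 -0.90822824]
```

View pics/s5.png

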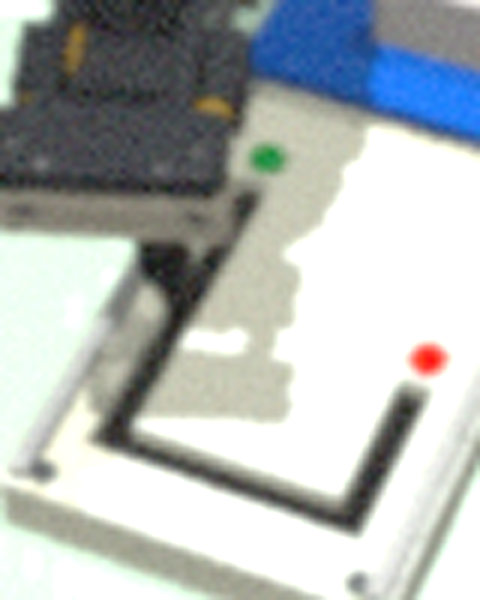

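The pen enters the groove at about crop (178,310), centred, and the force stays low. I continue to the corner.

```bash
python3 -m crank '{"delta_pos":[[0,0.0031,0.0011],[0,0.0063,0.0022],[0,0.0094,0.0032],[0,0.0126,0.0043],[0,0.0157,0.0054],[0,0.0189,0.0065],[0,0.022,0.0076],[0,0.0252,0.0087],[0,0.0283,0.0098],[0,0.0315,0.0109],[0,0.0347,0.0119],[0,0.0378,0.013]],"turn":[[0,0,0],[0,0,0],[0,0,0],[0,0,0],[0,0,0],[0,0,0],[0,0,0],[0,0,0],[0,0,0],[0,0,0],[0,0,0],[0,0,0]],"grip":[0,0,0,0,0,0,0,0,0,0,0,0]}'
python3 -m crank '{"delta_pos":[[0,0.0031,0.0011],[0,0.0063,0.0022],[0,0.0094,0.0032],[0,0.0118,0.0041],[0,0.0132,0.0045],[0,0.0142,0.0049],[0,0.0142,0.0049],[0,0.0142,0.0049]],"turn":[[0,0,0],[0,0,0],[0,0,0],[0,0,0],[0,0,0],[0,0,0],[0,0,0],[0,0,0]],"grip":[0,0,0,0,0,0,0,0]}'
```

```text
clock: 15.65
tool_pos: [0.5327, -0.0108, 0.1296]
orientation: [113.2, 90.0, -36.8]
force: [-0.3, -0.1, -1.8]
opening: 0.0212
clock: 16.32
tool_pos: [0.5355, -0.0252, 0.1296]
orientation: [-140.7, 90.0, 69.3]
force: [0.4, -0.4, -1.6]
opening: 0.0212
```

```bash
python3 -m crank '{"delta_pos":[[0,0.0007,-0.0019],[0,0.0016,-0.0047],[0,0.0026,-0.0076],[0,0.0036,-0.0104],[0,0.0046,-0.0132],[0,0.0055,-0.0161],[0,0.0065,-0.0189],[0,0.0075,-0.0217],[0,0.0085,-0.0246],[0,0.0094,-0.0274],[0,0.0104,-0.0303],[0,0.0114,-0.0331]],"turn":[[0,0,0],[0,0,0],[0,0,0],[0,0,0],[0,0,0],[0,0,0],[0,0,0],[0,0,0],[0,0,0],[0,0,0],[0,0,0],[0,0,0]],"grip":[0,0,0,0,0,0,0,0,0,0,0,0]}'
python3 -m crank '{"delta_pos":[[0,0.0011,-0.0031],[0,0.0022,-0.0063],[0,0.0032,-0.0094],[0,0.0043,-0.0126],[0,0.0054,-0.0157],[0,0.0065,-0.0189],[0,0.0076,-0.022],[0,0.0087,-0.0252],[0,0.0098,-0.0283],[0,0.0109,-0.0315],[0,0.0119,-0.0347],[0,0.013,-0.0378]],"turn":[[0,0,0],[0,0,0],[0,0,0],[0,0,0],[0,0,0],[0,0,0],[0,0,0],[0,0,0],[0,0,0],[0,0,0],[0,0,0],[0,0,0]],"grip":[0,0,0,0,0,0,0,0,0,0,0,0]}'
```

```text
clock: 17.32
tool_pos: [0.5701, -0.0185, 0.1295]
orientation: [-6.3, 90.0, -156.3]
force: [-0.9, 0.5, -0.9]
opening: 0.0211
clock: 18.32
tool_pos: [0.6094, -0.0108, 0.1296]
orientation: [-154.3, 90.0, 55.7]
force: [0.4, 0.1, -1.6]
opening: 0.0214
```

Remaining 25 mm along x, then 60 mm along +y.

```bash
python3 -m crank '{"delta_pos":[[0,0.0011,-0.0031],[0,0.0022,-0.0063],[0,0.0032,-0.0094],[0,0.0043,-0.0126],[0,0.0054,-0.0157],[0,0.0065,-0.0189],[0,0.0073,-0.0213],[0,0.0078,-0.0227],[0,0.0081,-0.0236],[0,0.0081,-0.0236],[0,0.0081,-0.0236]],"turn":[[0,0,0],[0,0,0],[0,0,0],[0,0,0],[0,0,0],[0,0,0],[0,0,0],[0,0,0],[0,0,0],[0,0,0],[0,0,0]],"grip":[0,0,0,0,0,0,0,0,0,0,0]}'
python3 -m crank '{"delta_pos":[[0,-0.0019,-0.0007],[0,-0.0047,-0.0016],[0,-0.0076,-0.0026],[0,-0.0104,-0.0036],[0,-0.0132,-0.0046],[0,-0.0161,-0.0055],[0,-0.0189,-0.0065],[0,-0.0217,-0.0075],[0,-0.0246,-0.0085],[0,-0.0274,-0.0094],[0,-0.0303,-0.0104],[0,-0.0331,-0.0114]],"turn":[[0,0,0],[0,0,0],[0,0,0],[0,0,0],[0,0,0],[0,0,0],[0,0,0],[0,0,0],[0,0,0],[0,0,0],[0,0,0],[0,0,0]],"grip":[0,0,0,0,0,0,0,0,0,0,0,0]}'
python3 -m crank '{"delta_pos":[[0,-0.0031,-0.0011],[0,-0.0063,-0.0022],[0,-0.0094,-0.0032],[0,-0.0126,-0.0043],[0,-0.0157,-0.0054],[0,-0.0189,-0.0065],[0,-0.0213,-0.0073],[0,-0.0227,-0.0078],[0,-0.0236,-0.0081],[0,-0.0236,-0.0081],[0,-0.0236,-0.0081]],"turn":[[0,0,0],[0,0,0],[0,0,0],[0,0,0],[0,0,0],[0,0,0],[0,0,0],[0,0,0],[0,0,0],[0,0,0],[0,0,0]],"grip":[0,0,0,0,0,0,0,0,0,0,0]}'; python3 - <<'E'
from h import *
s=snap('scene')
a=cv2.resize(s['pixels'][120:250,200:300],None,fx=4.6,fy=4.6,interpolation=cv2.INTER_CUBIC)
cv2.imwrite('pics/s6.png',cv2.convertScaleAbs(a,alpha=1.8,beta=10))
E
```

```text
clock: 19.23
tool_pos: [0.6335, -0.0061, 0.1295]
orientation: [-41.8, 90.0, 168.2]
force: [-0.3, 0.7, -1.5]
opening: 0.0213
clock: 20.23
tool_pos: [0.6268, 0.0286, 0.1296]
orientation: [132.9, 90.0, -17.1]
force: [-0.4, -0.5, -0.9]
opening: 0.0214
clock: 21.15
tool_pos: [0.6221, 0.0528, 0.1296]
orientation: [126.9, 90.0, -23.1]
force: [-1.0, 1.4, -1.5]
opening: 0.021
```

View pics/s6.png

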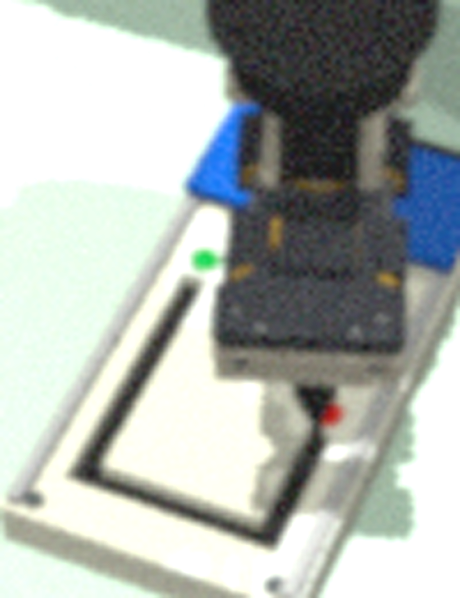

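Tip is in the groove right below the red dot, at crop (318,435). Now I lift and go back to the stand.

```bash
python3 -m crank '{"delta_pos":[[-0.003,0,0],[-0.008,0,0],[-0.013,0,0],[-0.018,0,0],[-0.025,0,0],[-0.035,0,0],[-0.05,0,0],[-0.07,0,0],[-0.09,0,0],[-0.11,0,0],[-0.116,0,0],[-0.116,0,0]],"turn":[[0,0,0],[0,0,0],[0,0,0],[0,0,0],[0,0,0],[0,0,0],[0,0,0],[0,0,0],[0,0,0],[0,0,0],[0,0,0],[0,0,0]],"grip":[0,0,0,0,0,0,0,0,0,0,0,0]}'
python3 -c "
from plan import *
plan((.6217,.0529,.246,-60),(.5,.15,.236,-60),(.44,.26,.236,-60),(.4455,.333,.236,-60),(.4455,.333,.206,-60))"
```

```text
clock: 22.2
tool_pos: [0.6231, 0.053, 0.2484]
orientation: [167.3, 89.7, 17.3]
force: [0.0, -0.2, -1.5]
opening: 0.0214
[0.01, -0.1449, 0.0568] 0
[0.01, -0.2702, 0.0538] 0
[0.01, -0.3307, 0.0125] 0
[0.04, -0.3307, 0.0125] 0
```

```bash
python3 -m crank '{"delta_pos":[[0,-0.02,0.008],[0,-0.05,0.02],[0,-0.085,0.033],[0.01,-0.12,0.047],[0.01,-0.15,0.057],[0.01,-0.185,0.057],[0.01,-0.22,0.056],[0.01,-0.25,0.055],[0.01,-0.275,0.05],[0.01,-0.3,0.033],[0.01,-0.318,0.02],[0.01,-0.3307,0.0125]],"turn":[[0,0,0],[0,0,0],[0,0,0],[0,0,0],[0,0,0],[0,0,0],[0,0,0],[0,0,0],[0,0,0],[0,0,0],[0,0,0],[0,0,0]],"grip":[0,0,0,0,0,0,0,0,0,0,0,0]}'
python3 -m crank '{"delta_pos":[[0,0,0],[0,0,0],[0.01,0,0],[0.02,0,0],[0.03,0,0],[0.03,0,0],[0.03,0,0]],"turn":[[0,0,0],[0,0,0],[0,0,0],[0,0,0],[0,0,0],[0,0,0],[0,0,0]],"grip":[0,0,0,0,0,0,0]}'
python3 - <<'E'
from h import *
s=snap('scene')
a=cv2.resize(s['pixels'][30:130,220:320],None,fx=6,fy=6,interpolation=cv2.INTER_CUBIC)
cv2.imwrite('pics/s7.png',cv2.convertScaleAbs(a,alpha=1.8,beta=10))
E
```

```text
clock: 23.2
tool_pos: [0.4454, 0.3347, 0.2345]
orientation: [13.6, 89.9, -136.3]
force: [0.3, -0.2, -2.0]
opening: 0.0212
clock: 23.78
tool_pos: [0.4457, 0.3319, 0.2045]
orientation: [26.5, 89.9, -123.5]
force: [-0.1, 0.6, -0.7]
opening: 0.0207
```

View pics/s7.png

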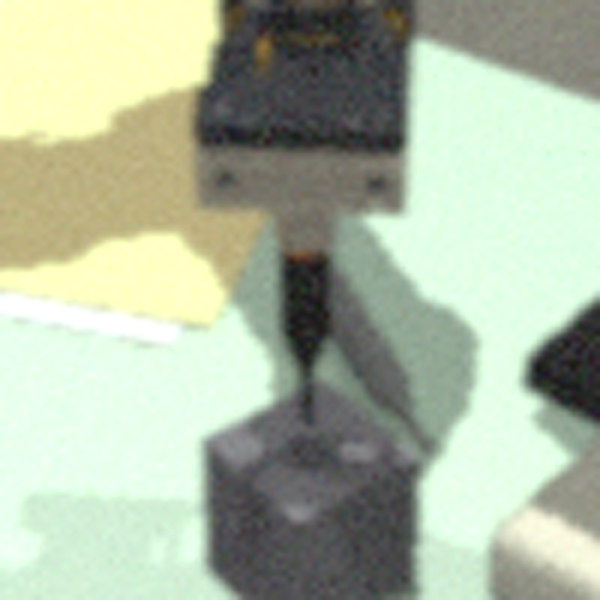

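Tip at crop (307,415) is right above the well at (308,450). I lower in stages.

```bash
python3 -m crank '{"delta_pos":[[0.01,0,0],[0.02,0,0],[0.03,0,0],[0.04,0,0],[0.05,0,0],[0.055,0,0],[0.06,0,0],[0.064,0,0],[0.068,0,0],[0.072,0,0],[0.075,0,0],[0.075,0,0]],"turn":[[0,0,0],[0,0,0],[0,0,0],[0,0,0],[0,0,0],[0,0,0],[0,0,0],[0,0,0],[0,0,0],[0,0,0],[0,0,0],[0,0,0]],"grip":[0,0,0,0,0,0,0,0,0,0,0,0]}'
python3 -m crank '{"delta_pos":[[0.003,0,0],[0.006,0,0],[0.009,0,0],[0.012,0,0],[0.014,0,0],[0.014,0,0]],"turn":[[0,0,0],[0,0,0],[0,0,0],[0,0,0],[0,0,0],[0,0,0]],"grip":[0,0,0,0,0,0]}'
```

```text
clock: 24.83
tool_pos: [0.4459, 0.333, 0.1302]
orientation: [-126.2, 90.0, 83.8]
force: [0.2, 1.0, -1.6]
opening: 0.0214
clock: 25.33
tool_pos: [0.4462, 0.3332, 0.1168]
orientation: [-176.0, 90.0, 34.0]
force: [0.5, 2.6, 0.4]
opening: 0.0213
```

```bash
python3 -m crank '{"delta_pos":[[0,0,0],[0,0,0],[0,0,0],[0,0,0],[0,0,0],[0,0,0],[0,0,0],[0,0,0]],"turn":[[0,0,0],[0,0,0],[0,0,0],[0,0,0],[0,0,0],[0,0,0],[0,0,0],[0,0,0]],"grip":[0.55,0.55,0.55,0.55,0.55,0.55,0.55,0.55]}'
python3 -m crank '{"delta_pos":[[-0.01,0,0],[-0.03,0,0],[-0.05,0,0],[-0.075,0,0],[-0.1,0,0],[-0.125,0,0],[-0.13,0.03,0.01],[-0.13,0.06,0.02],[-0.13,0.09,0.04],[-0.13,0.12,0.06],[-0.13,0.12,0.06],[-0.13,0.12,0.06]],"turn":[[0,0,0],[0,0,0],[0,0,0],[0,0,0],[0,0,0],[0,0,0],[0,0,0],[0,0,0],[0,0,0],[0,0,0],[0,0,0],[0,0,0]],"grip":[0.55,0.55,0.55,0.55,0.55,0.55,0.55,0.55,0.55,0.55,0.55,0.55]}'
python3 - <<'E'
from h import *
s=snap('scene');t=snap('top')
a=cv2.resize(s['pixels'][40:260,180:340],None,fx=2.7,fy=2.7,interpolation=cv2.INTER_CUBIC)
b=cv2.resize(t['pixels'][210:270,120:190],(350,594),interpolation=cv2.INTER_CUBIC)[:,:]
b=cv2.resize(t['pixels'][205:275,120:190],(350,350),interpolation=cv2.INTER_CUBIC);b=np.vstack([b,np.zeros((a.shape[0]-350,350,3),np.uint8)])
cv2.imwrite('pics/s8.png',cv2.convertScaleAbs(np.hstack([a,b]),alpha=1.6))
r=t['range_z'];P=[world(t,u,v) for v in range(215,265) for u in range(135,175)];P=np.array(P);q=P[(P[:,2]>.16)&(P[:,2]<.185)&(np.hypot(P[:,0]-.445,P[:,1]-.333)<.03)];print(len(q),q.mean(0),get_obs()['tool_pos'])
E
```

```text
clock: 26.0
tool_pos: [0.4459, 0.3329, 0.1166]
orientation: [-27.6, 90.0, -177.6]
force: [-1.0, -0.3, 0.3]
opening: 0.048
clock: 27.0
tool_pos: [0.454, 0.1975, 0.2479]
orientation: [-167.8, 89.9, 42.1]
force: [0.4, 0.5, 0.3]
opening: 0.048
0 [nan nan nan] [0.45427246 0.19924087 0.24741172]<stdin>:7: RuntimeWarning: Mean of empty slice.
  ret = um.true_divide(
```

View pics/s8.png

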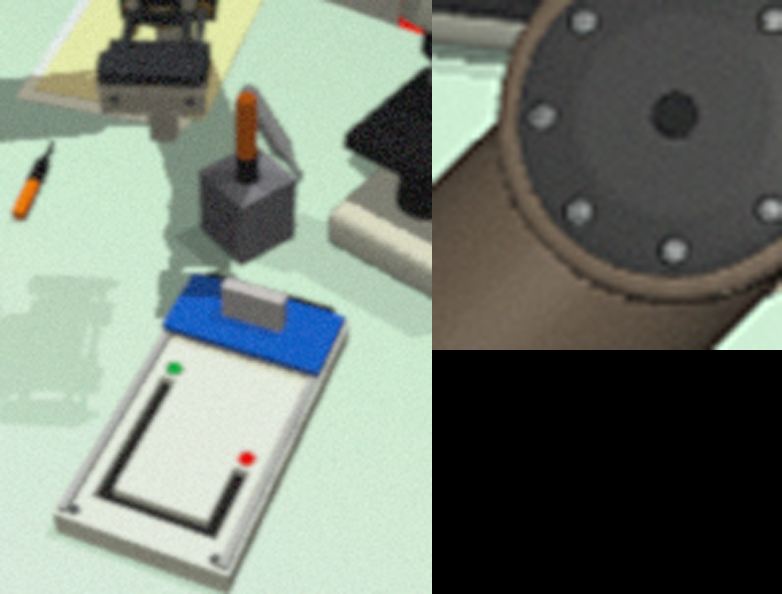

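The pen stands upright in its stand (top at (247,97)) and the guard is open. The two decoys were knocked: the small orange one lies at (35,180), the grey one leans behind the stand. I'll clear the arm and verify the pen and the bystanders by measurement.

```bash
python3 -m crank '{"delta_pos":[[0,0.02,0],[0,0.05,0],[0,0.08,0],[0,0.1,0],[0,0.1,0],[0,0.1,0]],"turn":[[0,0,0],[0,0,0],[0,0,0],[0,0,0],[0,0,0],[0,0,0]],"grip":[0.55,0.55,0.55,0.55,0.55,0.55]}'
python3 - <<'E'
from h import *
s=snap('scene');t=snap('top')
def orange(s,reg):
    f=s['pixels'].astype(int);m=(f[...,2]-f[...,0]>60)&(f[...,2]-f[...,1]>20);w=np.zeros_like(m);w[reg]=1;y,x=np.nonzero(m&w)
    return np.array([world(s,a,b) for a,b in zip(x,y)])
for n,s_,reg in(('scene',s,np.s_[60:110,255:290]),('top',t,np.s_[225:262,140:172])):
    p=orange(s_,reg);print(n,len(p))
    if len(p):
        for lo,hi in((.1,.12),(.12,.14),(.14,.16),(.16,.18)):
            q=p[(p[:,2]>lo)&(p[:,2]<hi)];print(lo,len(q),q.mean(0).round(4) if len(q) else '')
        print('max z',np.sort(p[:,2])[-5:].round(4))
o=dict(np.load('scene.npz'))
print(get_obs()['clock'],get_obs()['tool_pos'],get_obs()['qvel'].round(2))
a=cv2.resize(s['pixels'][40:115,225:325],None,fx=5,fy=5,interpolation=cv2.INTER_CUBIC);b=cv2.resize(t['pixels'][:300],(500,293))
cv2.imwrite('pics/s9.png',cv2.convertScaleAbs(np.vstack([a,b])[:600],alpha=1.6))
E
```

```text
clock: 27.6
tool_pos: [0.5045, 0.1126, 0.2463]
orientation: [2.5, 90.0, -147.5]
force: [-1.1, 0.1, -0.7]
opening: 0.0485
scene 119
0.1 14 [0.4483 0.3274 0.1156]
0.12 27 [0.4472 0.3279 0.129 ]
0.14 36 [0.4471 0.3288 0.1489]
0.16 41 [0.4435 0.3327 0.1673]
max z [0.1713 0.1716 0.1723 0.1724 0.8801]
top 0
27.7 [0.50396579 0.11325157 0.24640439] [ 0.66 -0.44 -0.18  0.09  0.05  0.07]
```

```bash
python3 -m crank '{"delta_pos":[[0,0,0],[0,0,0],[0,0,0],[0,0,0]],"turn":[[0,0,0],[0,0,0],[0,0,0],[0,0,0]],"grip":[0.55,0.55,0.55,0.55]}' && python3 -c "
from plant import *
print(close_job())"
```

```text
clock: 28.03
tool_pos: [0.5038, 0.1129, 0.2467]
orientation: [-176.0, 90.0, 34.0]
force: [-0.6, -0.0, -0.2]
opening: 0.0481
the job is handed in; nothing more can be done
None
```

I did every step of the task and handed the job in at about 28 s, but two extra objects got knocked over along the way. No verdict is reported, so the results below come from my own checks.

- **Guard:** I gripped the fin and slid it about 164 mm until it met the stop, where the force rose to 17 N. The picture after the pen was put back shows it still against the stop.
- **Seam:** I ran the pen at about 4 cm/s from the green-dot end, round both corners, to the red-dot end. By the arm's readings the tip stayed about 3 mm above the groove floor, so it was inside the groove. Each reading showed only 1–2 N at the wrist, so there was no sign of pressing. I lifted it straight up at the red end.
- **Pen:** It is back in its stand. The depth image puts its top at 0.171 m against the expected 0.170 m, and it looks upright. The gripper is well clear.

**Knocked over:** The small orange pen now lies on the bench, and the grey one leans behind the stand. Both are extras that the task neither lists nor needs. I didn't see it happen; the gripper probably brushed them near the stand.

**Not confirmed:** My last picture went over the viewing limit, so I didn't check the bottle, tube rack, tip box or microscope at the end. No move went near the first three. The arm did work close to the microscope, and no force reading suggested contact. My check of the pen from the top camera found no pixels, so its position rests on the scene camera alone.

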